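# Put the nested pushers back into the vegetable slicer

### The arm

A 7-joint arm with a two-finger parallel gripper is mounted at the origin on a cart in front of the work surface, level with it; the furniture and walls round the work are solid. World frame = base frame: x ahead of the robot, y to its left, z up, the work surface at z = 0. Lengths are in mm, angles in rad, forces in N, time in s.
With the tool pointing down it reaches from about 400 to 875 mm from the base axis. Payload 4.4 kg.
Tool frame: the origin (TCP) lies midway between the tips of the shut fingers; the grasp point (between the pads) lies 19 mm behind it; z points along the fingers, y is the direction in which the jaws open and shut (so a half turn about z gives the same grasp; the last joint's range is limited). The gripper opens to 85 mm and grips with 20 to 120 N. Pads are 22 mm wide; open, the fingers measure 114 mm over their backs; the gripper's body (76 mm by 85 mm) begins 54 mm behind the grasp point. The pads swing forward as they close: fully open they stand 13 mm farther back than shut.
Start: joints at [1.103, 0.628, 0.038, 1.517, -0.027, 0.996, -0.02], TCP at [254.227, -598.236, 231.313] pointing down, gripper open.
Joint ranges: [-3.06, 3.06], [-0.37, 2.12], [-1.25, 1.32], [0.18, 2.47], [-1.1, 4.24], [0.23, 1.98], [-2.94, 2.94]. Speed limits (rad/s): [2.57, 2.57, 3.14, 3.14, 3.14, 3.14, 3.14].

### API

Orientations are given as [roll, pitch, yaw] about the fixed x, y, z axes, in that order (R = Rz(yaw) Ry(pitch) Rx(roll)).
In Python, from cell import * gives the robot as it stands. The module is installed in compiled form; this text tells all that it offers.
- The arm moves only by the tool move_arm, never from a script. Its argument "series" is a list of rows, each a list of 2 entries, a list of its own where there are three numbers: the shift along the tool's x, y, z in m, then the turn about the tool's z in rad. In form: [[[x, y, z], yaw], ...]. A call has 1 to 5 rows; each row is the pose to reach, as a shift and turn from the pose measured when the call began, along the tool's axes at that moment; what a row does not reach only later rows make up. A row lasts 1/8 s, in which the tool goes at most 62.5 mm and 10.7 degrees, less where a joint would pass 70% of its speed; a pose out of reach is approached as far as the arm can. A call with a gripper value outside its range is refused whole. "claw" is the opening, from 0 (shut) to 1 (fully open), set as the call begins (left out, the last holds). The fingers move at their own pace and stop on an object; the grip force is fixed at half the most. Time passes only in rows, so rows that repeat a pose let the fingers close. It gives the time, the measured TCP pose, the force and the opening at its end, in the units of the state.
- read_state(): the state, without advancing time (a new reading comes with each control period).
- get_image(name): name is "side" or "top" or "wrist"; returns the picture (420x560x3 uint8, blue, green, red); there is no depth.
- camera_model(name): a dict with "fov_y" (degrees; the focal length in pixels is half the picture's height over the tangent of half this angle, whatever the lens; pixels are square), "cx", "cy" (the principal point, pixels), "pose" (4x4, takes a point from camera to world coordinates); the wrist camera has in their place "tool_from_camera" (4x4, takes a point from camera to tool coordinates, whose origin is the TCP and whose axes are the flange's). Camera axes: x right, y down, z forward; pixel columns grow to the right and rows downward; lengths in mm; the calibration is good to about 2 mm. A picture is of the moment at which its call begins: read the wrist's pose just before it. camera_model takes no time and is no camera call.
- finish_job(): hands the job in, once; it reports no verdict.
The state is a dict: "clock": time; "qpos": joint angles; "qd": joint speeds; "tau": joint torques, N m; "eef_pos": TCP position; "tool_rot": TCP orientation; "force": force on the tool from outside, world axes, zero at the start; "torque": the same for the moment, N m; "width": finger opening in mm.
Only numpy, scipy, OpenCV 4.12 (cv2) and the standard library are available. Lean on these libraries where they do the work, as an engineer would, in place of code of your own. Each camera call takes 0.05 s, during which the arm holds its last target. There are 200 camera calls.

### The job

Put the two food pushers back into the vegetable slicer: first lower the wide hollow pusher down the feed chute, pressing the sprung flap open with its foot, until it rests on the chute's floor; then lower the slim round pusher into the wide one's bore until it rests on the bottom of the bore. Lower them in the hand all the way rather than letting them fall, and leave both standing there; leave the bottles and the jar where they are.

Things in the scene. Friction and masses are not known exactly. Their poses are not given: they have to be found in the camera images.
- chute_mouth (a point): Centre of the open mouth of the slicer's upright feed chute (fixed), 130 mm above the worktop. Inside 64 mm (point x) by 74 mm (point y), walls 5 mm with a lip to 84 x 94 mm outside; blind flat floor 100 mm below this point. z up. The wide pusher goes down best with its centre 4 mm toward -x of this point, because the open flap hangs at the +x wall.
- slicer: The white vegetable slicer, a fixed machine; origin on the worktop under the chute's centre, same axes as chute_mouth. Its 30 mm high base reaches from x -62 to +94 mm and y -62 to +62 mm; the motor housing behind the chute, x +40 to +90, y -56 to +56 mm, is 98 mm high, its round knob 110 mm. Wall cupboards hang 0.64 m above the worktop beyond about 0.6 m from the robot.
- flap (a joint): Sprung grey flap (57 x 68 x 4 mm, 6 mm below the mouth) that shuts the chute; hinged along point y at x = +29 mm of chute_mouth, it swings down into the chute. 0 = shut and level, 1.5 = hanging open; a spring shuts it (0.02 N m at 0, 0.09 N m open; a few newtons from the pusher's foot open it). With the wide pusher in, it lies against the pusher's +x face at about 1.3 to 1.5.
- wide_mid (a point): Centre, half-way up, of the wide hollow pusher, loose, 0.15 to 0.31 kg: a white upright block 46 mm (point x) by 62 mm (point y) by 150 mm tall (z up), dark depth marks on the 62 mm faces, a bore open at the top. It fits the chute with its x along chute x, either way round. On the chute's floor its centre is 25 mm below the mouth and its top 50 mm above it.
- bore_mouth (a point): Centre of the top opening of the wide pusher's bore, on its top face, 75 mm above its centre (same axes). The bore is square, 36 x 36 mm, 85 mm deep with a flat closed bottom.
- slim_mid (a point): Centre, half-way up, of the slim solid pusher, loose, 0.07 to 0.14 kg: a white upright round rod 28 mm in diameter and 135 mm tall with thin dark depth rings; z up. On the bottom of the bore its centre is 17.5 mm below the bore's mouth and 50 mm of it stands out.
- wide_pusher: The same wide pusher; origin at the centre of its underside.
- slim_pusher: The same slim pusher; origin at the centre of its underside.
- sauce_mid (a point): Bystander: dark sauce bottle with a green cap, 60 mm across, 201 mm tall, standing loose among the pushers; point 100 mm above its foot, on its axis.
- jar_mid (a point): Bystander: low glass jar with a green lid, 68 mm across, 84 mm tall, standing loose among the pushers; its centre.
- oil_mid (a point): Bystander: slender oil bottle, 58 mm across, 281 mm tall, standing loose behind the slicer; point 140 mm above its foot, on its axis.
Mind the look-alikes: they are no part of the job. What is shaped like the slim_pusher but pink or yellow is not meant.

How it is judged (in metres and radians):
On the way, in this order (a step that is already met when the one before it is completed fails the run):
1. the wide pusher has pushed past the flap and stands on the chute's floor (horizontal distance between wide_mid and chute_mouth below 0.022 m and z of wide_mid in the frame of chute_mouth below -0.02 m and angle between wide_mid's own z axis and vertical below 0.2 rad and value of joint flap above 1 rad), for 0.2 s.
2. the slim pusher stands on the bottom of the bore (horizontal distance between wide_mid and chute_mouth below 0.022 m and z of wide_mid in the frame of chute_mouth below -0.02 m and angle between wide_mid's own z axis and vertical below 0.2 rad and horizontal distance between slim_mid and bore_mouth below 0.022 m and z of slim_mid in the frame of bore_mouth below -0.0125 m and angle between slim_mid's own z axis and vertical below 0.3 rad), for 0.2 s.
At the end, for the whole second after the job is handed in: The wide pusher stands on the chute floor (within 5 mm, lean under 0.2 rad), flap held open beside it; the slim pusher stands on the bottom of its bore (within 5 mm, lean under 0.3 rad); both are at rest; the bottles and the jar stand within 30 mm of where they were (all of step 2 and linear speed of each of wide_pusher, slim_pusher below 0.02 m/s and value of joint flap above 1 rad and not (distance of sauce_mid from where it was at the start of the episode above 0.03 m or angle between sauce_mid's own z axis and vertical above 0.35 rad) and not (distance of jar_mid from where it was at the start of the episode above 0.03 m or angle between jar_mid's own z axis and vertical above 0.35 rad) and not (distance of oil_mid from where it was at the start of the episode above 0.03 m or angle between oil_mid's own z axis and vertical above 0.35 rad)); the robot touches nothing.
It fails at once if a bottle or the jar is shifted more than 30 mm or tipped ((distance of sauce_mid from where it was at the start of the episode above 0.03 m or angle between sauce_mid's own z axis and vertical above 0.35 rad) or (distance of jar_mid from where it was at the start of the episode above 0.03 m or angle between jar_mid's own z axis and vertical above 0.35 rad) or (distance of oil_mid from where it was at the start of the episode above 0.03 m or angle between oil_mid's own z axis and vertical above 0.35 rad)).
It fails at once if the wide pusher is let go over or in the chute more than 30 mm above its floor (horizontal distance between wide_mid and chute_mouth below 0.03 m and z of wide_mid in the frame of chute_mouth above 0.005 m and contact force between the fingers and wide_pusher below 0.1 N).
It fails at once if the slim pusher is let go over or in the bore more than 30 mm above its bottom (horizontal distance between slim_mid and bore_mouth below 0.03 m and z of slim_mid in the frame of bore_mouth above 0.0125 m and contact force between the fingers and slim_pusher below 0.1 N).
It also fails if it takes over 69 s, if anything falls off the work surface, if the arm or the gripper's body presses on something with over 40 N, if the wrist force passes 120 N, or if a joint passes its speed limit or range.

## Working session

There is one attempt and no reset: what is moved stays moved. The work goes in short steps, Python scripts to look and compute and a tool call to move; the robot and the scene stay as the last step left them, time stands still between calls to the robot, and variables do not carry over. Pictures are saved under pics/ and viewed, about 8 in all and at most 12, crops included, and the job is handed in when it is done.

Besides the shell and the picture viewer there is one more tool, called after "Call:" as name(argument=value, ...) on one line, values as JSON. move_arm: Moves the arm, as the interface text tells. Its arguments: {"type":"object","properties":{"series":{"type":"array"},"claw":{"type":"number"}},"required":["series"]}

```bash
mkdir -p pics
cat > h.py <<'E'
from cell import *
import numpy as np, cv2
from scipy.spatial.transform import Rotation as R
def K(m): 
    return 210/np.tan(np.radians(m["fov_y"])/2)
def campose(name,st=None):
    m=camera_model(name)
    if name!="wrist": return m,np.array(m["pose"])
    T=np.eye(4);T[:3,:3]=R.from_euler('xyz',st["tool_rot"]).as_matrix();T[:3,3]=st["eef_pos"]
    return m,T@np.array(m["tool_from_camera"])
def ray(m,P,u,v):
    f=K(m);d=P[:3,:3]@np.array([(u-m["cx"])/f,(v-m["cy"])/f,1]);return P[:3,3],d/np.linalg.norm(d)
def proj(m,P,X):
    c=np.linalg.inv(P)@np.append(X,1);f=K(m);return m["cx"]+f*c[0]/c[2],m["cy"]+f*c[1]/c[2]
def tri(rays):
    A=np.zeros((3,3));b=np.zeros(3)
    for o,d in rays:
        M=np.eye(3)-np.outer(d,d);A+=M;b+=M@o
    X=np.linalg.solve(A,b);return X,[np.linalg.norm((np.eye(3)-np.outer(d,d))@(X-o)) for o,d in rays]
def atz(r,z): o,d=r; return o+d*(z-o[2])/d[2]
E
python3 - <<'E'
from h import *
s=read_state();print(s)
for n in("side","top"):
    cv2.imwrite(f"pics/{n}0.png",cv2.resize(get_image(n),(784,588),interpolation=cv2.INTER_CUBIC));m=camera_model(n);print(n,m)
print(camera_model("wrist"))
E
```

```text
{'clock': 0.0, 'qpos': array([ 1.10320152,  0.62933809,  0.0384397 ,  1.51840986, -0.02700264,
        0.99629058, -0.02000722]), 'qd': array([ 0.00080013, -0.00018097,  0.00124134, -0.00192175,  0.00016018,
        0.0002094 , -0.00110384]), 'tau': array([-8.98243161e-05, -5.63404262e+01,  1.22634597e+00, -1.93449068e+01,
        1.10638066e-02,  1.05835733e-02,  3.43436080e-07]), 'eef_pos': array([ 253.97134741, -597.62882036,  230.38087239]), 'tool_rot': array([-3.13966483e+00,  2.23984620e-05,  4.01787060e-01]), 'force': array([-0.07656664, -0.05899308, -0.65944767]), 'torque': array([0.04082726, 0.02353978, 0.02632874]), 'width': 85.54931478067621}
side {'fov_y': 46.3112495208355, 'cx': 281.662355544944, 'cy': 209.09042240081303, 'pose': array([[ 9.66227086e-01, -1.25573359e-01,  2.25025663e-01,
         2.58647534e+02],
       [-2.56817017e-01, -5.41147162e-01,  8.00752627e-01,
        -1.24177303e+03],
       [ 2.12188019e-02, -8.31499297e-01, -5.55120421e-01,
         8.06449649e+02],
       [ 0.00000000e+00,  0.00000000e+00,  0.00000000e+00,
         1.00000000e+00]])}
top {
[... 170 characters left out ...]
,
       [-9.99750080e-01, -2.05402263e-02,  8.82475531e-03,
        -2.40291625e+02],
       [-6.04791568e-03, -1.31523762e-01, -9.91294569e-01,
         9.75582467e+02],
       [ 0.00000000e+00,  0.00000000e+00,  0.00000000e+00,
         1.00000000e+00]])}
{'fov_y': 59.43544025595168, 'cx': 280.95689149035167, 'cy': 211.2128023278301, 'tool_from_camera': array([[-1.47152328e-03, -9.63086511e-01, -2.69188051e-01,
         6.94239014e+01],
       [ 9.99997055e-01, -1.93676602e-03,  1.46274801e-03,
         1.97411209e-01],
       [-1.93010715e-03, -2.69185106e-01,  9.63086524e-01,
        -1.42570870e+02],
       [ 0.00000000e+00,  0.00000000e+00,  0.00000000e+00,
         1.00000000e+00]])}
```

View pics/side0.png

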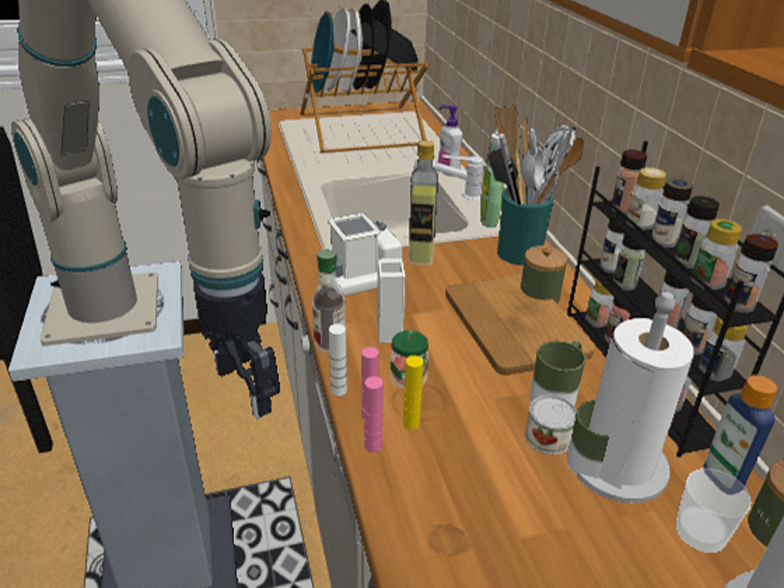

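View pics/top0.png

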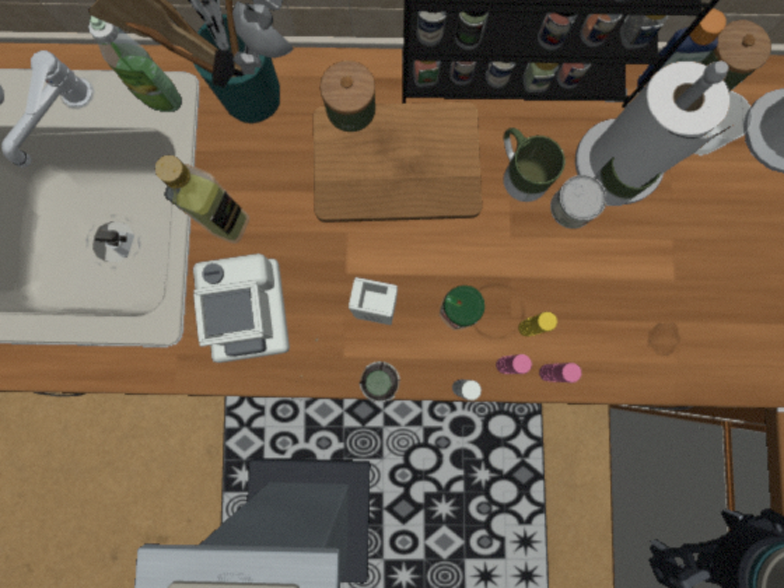

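The side view shows the white slim rod at (338,360), with look-alikes pink at (370,385) and (373,415) and yellow at (412,395). The wide pusher is at (391,300), the chute at (354,240), the sauce bottle at (328,300), the jar at (409,360) and the oil bottle at (424,205). In the top view the white rod is at (468,389), the wide pusher at (373,299) and the chute at (232,315). I choose the white rod at (338,360) and the white block, and will check both in crops.

Run:
```python
from h import *
def crop(n,f,x0,y0,x1,y1,k):
    im=cv2.imread(f) if f else get_image(n)
    c=cv2.resize(im[y0:y1,x0:x1],None,fx=k,fy=k,interpolation=cv2.INTER_CUBIC)
    for x in range((x0+9)//10*10,x1,10):
        cv2.line(c,((x-x0)*k,0),((x-x0)*k,6 if x%50 else 14),(0,0,255),1)
        if x%20==0: cv2.putText(c,str(x),((x-x0)*k-10,24),0,.35,(0,0,255),1)
    for y in range((y0+9)//10*10,y1,10):
        cv2.line(c,(0,(y-y0)*k),(6,(y-y0)*k),(0,0,255),1)
        if y%20==0: cv2.putText(c,str(y),(8,(y-y0)*k+4),0,.35,(0,0,255),1)
    return c
a=crop("side",None,215,145,310,290,4);b=crop("top",None,130,170,350,290,3)
cv2.imwrite("pics/c1.png",a);cv2.imwrite("pics/c2.png",b)
```

```text
(no output)
```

View pics/c1.png

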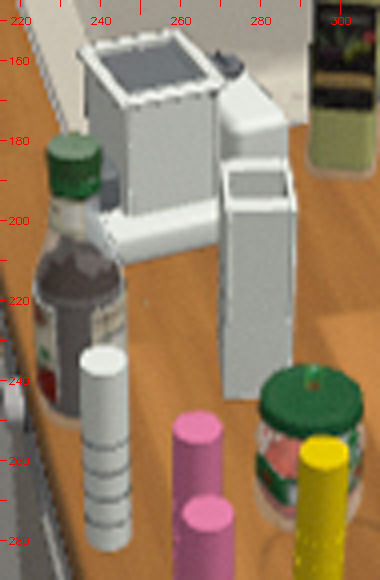

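View pics/c2.png

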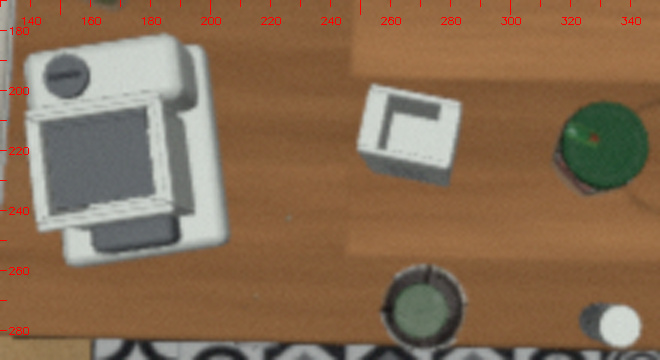

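The crops confirm the choice: the white ringed rod has its top at crop px (103,360) in the side view and (620,326) in the top view. The hollow white block has its top corners at (221,209), (296,207), (286,158) and (224,160) in the side view. The chute's lip corners are clear in both views.

Run:
```python
from h import *
ms,Ps=campose("side");mt,Pt=campose("top")
S=lambda p:ray(ms,Ps,214.9+p[0]/4,144.9+p[1]/4)
T=lambda p:ray(mt,Pt,129.8+p[0]/3,169.8+p[1]/3)
print("slim",tri([S((103,360)),T((620,326))]))
def quad(n,s,t,z):
    X=[tri([S(a),T(b)]) for a,b in zip(s,t)]
    for x,e in X: print(n,x.round(1),round(e[0],1))
    print(' c',np.mean([x for x,_ in X],0).round(1))
    for r,pp in((S,s),(T,t)):
        Q=np.array([atz(r(p),z)[:2] for p in pp]);print(' atz',Q.mean(0).round(1),'edges',np.linalg.norm(np.roll(Q,-1,0)-Q,axis=1).round(1),'ang',[round(float(np.degrees(np.arctan2(*(Q[(i+1)%4]-Q[i])[::-1])))) for i in range(4)])
# order: +x+y, +x-y, -x-y, -x+y
quad("chute",[(180,30),(226,86),(127,103),(78,45)],[(25,113),(158,90),(174,208),(40,231)],130)
quad("wide",[(286,158),(296,207),(221,209),(224,160)],[(373,85),(461,100),(449,167),(358,151)],150)
for p in [(423,305)]: print("sauce cap",atz(T(p),201))
print("sauce",tri([S((74,145)),T((420,309))]))
print("jar",tri([S((311,385)),T((604,145))]))
```

```text
slim (array([ 412.96062739, -353.6587753 ,  134.42738046]), [np.float64(0.21815790261389514), np.float64(0.21815790261391216)])
chute [548.2  49.9 127. ] 0.9
chute [564.1 -39.1 125.2] 1.3
chute [486.  -55.4 129.6] 1.2
chute [468.   33.  132.2] 0.6
 c [516.6  -2.9 128.5]
 atz [516.2  -5.6] edges [92.7 74.1 95.  78.9] ang [-82, -173, 101, 5]
 atz [515.9  -3.2] edges [91.2 81.2 90.7 80.9] ang [-79, -169, 101, 11]
wide [ 566.8 -187.6  151.2] 0.8
wide [ 557.7 -245.9  150.8] 1.2
wide [ 512.1 -238.7  151.4] 2.1
wide [ 525.  -179.3  150.1] 1.5
 c [ 540.4 -212.9  150.9]
 atz [ 540.1 -211.5] edges [59.8 47.  59.5 40.5] ang [-99, 170, 74, -9]
 atz [ 541.2 -213. ] edges [59.2 45.2 60.8 45. ] ang [-99, 171, 81, -11]
sauce cap [ 424.84496579 -225.13321196  201.        ]
sauce (array([ 422.06959311, -223.29715912,  200.2963853 ]), [np.float64(0.32639407852450936), np.float64(0.32639407852442953)])
jar (array([ 538.5382341 , -348.15366573,   90.15610795]), [np.float64(0.5822396333002916), np.float64(0.5822396333001598)])
```

```bash
cat > g.py <<'E'
import sys
from h import *
x,y,z,yaw=map(float,sys.argv[1:5]);s=read_state()
M=R.from_euler('xyz',s["tool_rot"]).as_matrix()
d=M.T@(np.array([x,y,z])-s["eef_pos"])/1000
dy=(s["tool_rot"][2]-yaw+np.pi)%(2*np.pi)-np.pi
print("shift",d.round(4),"turn(tool z)",round(dy,4),"norm",np.linalg.norm(d).round(3),"at",s["eef_pos"].round(1),s["tool_rot"].round(3))
E
python3 g.py 525 -90 360 1.5
```

```text
shift [ 0.448  -0.3616 -0.1288] turn(tool z) -1.0982 norm 0.59 at [ 254.1 -597.9  230.7] [-3.14   0.     0.402]
```

Call:
move_arm(series=[[[0.044, -0.036, -0.013], -0.11], [[0.09, -0.072, -0.026], -0.22], [[0.134, -0.108, -0.039], -0.33], [[0.178, -0.144, -0.052], -0.44], [[0.223, -0.18, -0.065], -0.55]], claw=1)

```text
clock: 0.82
eef_pos: [389.6, -343.4, 296.4]
tool_rot: [-3.141, -0.001, 0.955]
force: [1.3, -0.8, 1.0]
width: 85.1
```

```bash
python3 g.py 525 -90 360 1.5
```

```text
shift [ 0.2851 -0.0358 -0.0634] turn(tool z) -0.5448 norm 0.294 at [ 389.6 -343.4  296.4] [-3.141e+00 -1.000e-03  9.550e-01]
```

Call:
move_arm(series=[[[0.057, -0.007, -0.013], -0.11], [[0.114, -0.014, -0.026], -0.22], [[0.171, -0.021, -0.039], -0.33], [[0.228, -0.029, -0.052], -0.44], [[0.285, -0.036, -0.063], -0.545]])

```text
clock: 1.45
eef_pos: [525.3, -88.4, 360.2]
tool_rot: [3.141, -0.0, 1.503]
force: [1.1, -0.3, -0.6]
width: 84.9
```

Call:
move_arm(series=[[[0, 0, 0], 0]])

```text
clock: 1.58
eef_pos: [527.4, -82.8, 361.1]
tool_rot: [3.139, -0.004, 1.513]
force: [-0.2, -0.3, -0.6]
width: 85.4
```

Run:
```python
from h import *
s=read_state();im=get_image("wrist");np.save("w1.npy",im);m,P=campose("wrist",s);np.save("P1.npy",P);print(s["eef_pos"],s["tool_rot"])
for n,X in dict(ch=(516,-4,130),wide=(541,-213,150),slim=(413,-353,135)).items(): print(n,proj(m,P,X))
cv2.imwrite("pics/w1.png",cv2.resize(im,(784,588),interpolation=cv2.INTER_CUBIC))
```

```text
[527.37996539 -82.7730098  361.05941447] [ 3.13867532 -0.00350407  1.51283904]
ch (np.float64(262.17904752933646), np.float64(98.44592097352023))
wide (np.float64(298.90638186954675), np.float64(300.2206773662327))
slim (np.float64(198.4586962069792), np.float64(403.1715722594368))
```

View pics/w1.png

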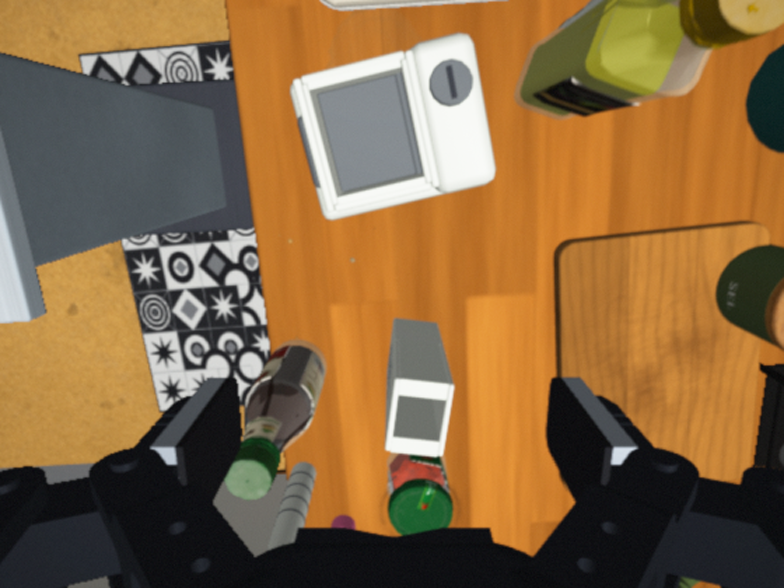

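The wrist view shows the chute mouth's inner corners at about (310,92), (402,67), (424,174) and (337,198). The wide pusher's top corners are at (393,379), (452,386), (440,457) and (386,448). The fingers and the bystanders are clear of both.

```bash
python3 - <<'E'
from h import *
m=camera_model("wrist");P=np.load("P1.npy")
def q(n,pts,z):
    Q=np.array([atz(ray(m,P,x/1.4-.2,y/1.4-.2),z)[:2] for x,y in pts]);print(n,Q.round(1).tolist(),'c',Q.mean(0).round(1),'edges',np.linalg.norm(np.roll(Q,-1,0)-Q,axis=1).round(1),'ang',[round(float(np.degrees(np.arctan2(*(Q[(i+1)%4]-Q[i])[::-1]))),1) for i in range(4)])
q("in",[(310,92),(402,67),(424,174),(337,198)],124)
q("out",[(292,91),(407,54),(435,187),(327,218)],130)
q("wide",[(393,379),(452,386),(440,457),(386,448)],150)
E
python3 g.py 541 -213 260 1.4
```

```text
in [[478.5, 28.8], [542.7, 41.0], [554.6, -30.8], [490.7, -44.0]] c [516.6  -1.3] edges [65.3 72.8 65.2 73.9] ang [10.7, -80.6, -168.3, 99.5]
out [[467.3, 29.5], [546.3, 47.9], [561.6, -40.1], [482.9, -57.3]] c [514.5  -5. ] edges [81.1 89.3 80.6 88.2] ang [13.1, -80.1, -167.6, 100.2]
wide [[523.4, -177.3], [567.2, -185.7], [556.1, -245.7], [514.5, -235.1]] c [ 540.3 -210.9] edges [44.6 61.  42.9 58.5] ang [-10.9, -100.5, 165.7, 81.2]
shift [-0.126   0.0228  0.1003] turn(tool z) 0.1082 norm 0.163 at [526.1 -85.9 360.4] [ 3.141e+00 -1.000e-03  1.508e+00]
```

```bash
python3 g.py 540.5 -212.5 260 1.393
```

```text
shift [-0.1256  0.0222  0.1003] turn(tool z) 0.1152 norm 0.162 at [526.1 -85.9 360.4] [ 3.141e+00 -1.000e-03  1.508e+00]
```

Call:
move_arm(series=[[[-0.042, 0.007, 0.033], 0.04], [[-0.084, 0.014, 0.066], 0.08], [[-0.126, 0.022, 0.1], 0.115], [[-0.126, 0.022, 0.1], 0.115], [[-0.126, 0.022, 0.1], 0.115]])

```text
clock: 2.25
eef_pos: [539.6, -213.5, 260.1]
tool_rot: [-3.142, -0.002, 1.391]
force: [0.7, 0.0, 0.5]
width: 85.4
```

```bash
python3 g.py 540.5 -212.5 108 1.393
python3 - <<'E'
from h import *
s=read_state();im=get_image("wrist");m,P=campose("wrist",s);np.save("P2.npy",P)
cv2.imwrite("pics/w2.png",cv2.resize(im,(784,588),interpolation=cv2.INTER_CUBIC))
E
```

```text
shift [0.0009 0.0007 0.1521] turn(tool z) -0.0016 norm 0.152 at [ 539.6 -213.5  260.1] [-3.142e+00 -2.000e-03  1.391e+00]
```

View pics/w2.png

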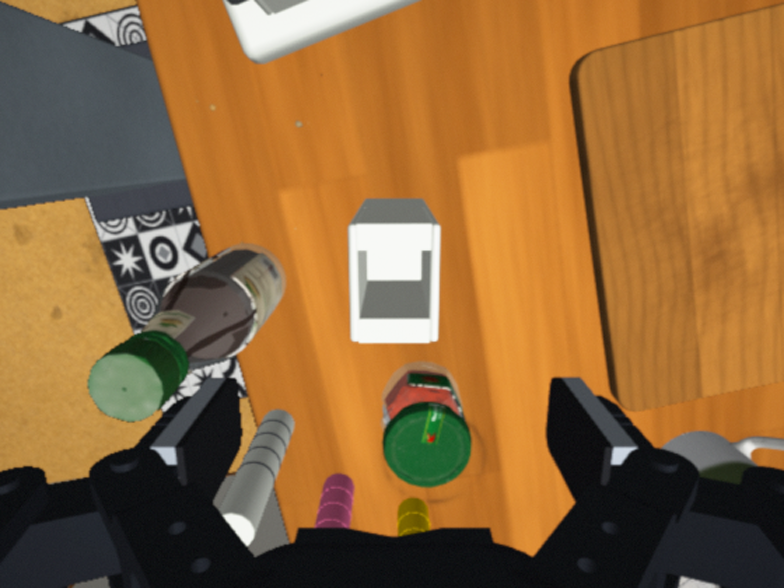

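The block's top, with corners (349,225), (440,225), (438,342) and (351,342), is square to the jaws. I'll check its centre against the earlier measurement, then descend.

Run:
```python
from h import *
m=camera_model("wrist");P=np.load("P2.npy")
Q=np.array([atz(ray(m,P,x/1.4-.2,y/1.4-.2),150)[:2] for x,y in [(349,225),(440,225),(438,342),(351,342)]]);print(Q.round(1).tolist(),Q.mean(0))
print("sauce",atz(ray(m,P,139/1.4,377/1.4),201),"slim top",atz(ray(m,P,238/1.4,530/1.4),135))
```

```text
[[525.4, -176.4], [569.4, -184.4], [558.8, -244.7], [514.1, -236.5]] [ 541.92770705 -210.48324882]
sauce [ 430.1015221  -217.64589493  201.        ] slim top [ 418.20436921 -350.72010628  135.        ]
```

Call:
move_arm(series=[[[0.001, 0.001, 0.04], 0], [[0.001, 0.001, 0.08], 0], [[0.001, 0.001, 0.12], 0], [[0.001, 0.001, 0.14], 0], [[0.001, 0.001, 0.152], 0]])

```text
clock: 2.92
eef_pos: [542.0, -210.6, 108.8]
tool_rot: [3.14, -0.002, 1.395]
force: [0.5, -0.3, -0.4]
width: 85.5
```

Call:
move_arm(series=[[[0, 0, 0], 0]])

```text
clock: 3.05
eef_pos: [542.2, -210.1, 109.1]
tool_rot: [3.14, -0.002, 1.395]
force: [-0.6, 0.3, 0.7]
width: 85.5
```

Call:
move_arm(series=[[[0, 0, 0], 0], [[0, 0, 0], 0], [[0, 0, 0], 0], [[0, 0, 0], 0], [[0, 0, 0], 0]], claw=0)

```text
clock: 3.68
eef_pos: [542.3, -210.2, 110.2]
tool_rot: [3.139, -0.002, 1.395]
force: [-2.0, -0.0, 5.5]
width: 45.5
```

Call:
move_arm(series=[[[0, 0, 0], 0], [[0, 0, -0.01], 0], [[0, 0, -0.03], 0], [[0, 0, -0.06], 0], [[0, 0, -0.06], 0]])

```text
clock: 4.3
eef_pos: [543.9, -210.9, 172.7]
tool_rot: [3.134, -0.001, 1.395]
force: [-0.0, -0.8, -2.5]
width: 45.5
```

```bash
python3 g.py 512 -3.5 290 1.751
```

```text
shift [ 0.1987 -0.0668 -0.1177] turn(tool z) -0.3559 norm 0.24 at [ 543.9 -210.9  172.7] [ 3.134e+00 -1.000e-03  1.395e+00]
```

Call:
move_arm(series=[[[0, 0, -0.03], 0], [[0, 0, -0.07], 0], [[0.03, 0.005, -0.105], 0], [[0.06, 0.012, -0.117], -0.04], [[0.09, 0.02, -0.117], -0.1]])

```text
clock: 4.92
eef_pos: [578.9, -125.0, 290.5]
tool_rot: [3.132, 0.0, 1.496]
force: [0.4, -0.3, -1.5]
width: 45.4
```

```bash
python3 g.py 512 -3.5 290 1.751
```

```text
shift [ 0.1162 -0.0758 -0.0003] turn(tool z) -0.2545 norm 0.139 at [ 578.9 -125.   290.5] [3.132 0.    1.496]
```

Call:
move_arm(series=[[[0.035, -0.023, 0], -0.08], [[0.075, -0.048, 0], -0.17], [[0.116, -0.076, 0], -0.255], [[0.116, -0.076, 0], -0.255], [[0.116, -0.076, 0], -0.255]])

```text
clock: 5.55
eef_pos: [511.7, -4.3, 289.3]
tool_rot: [3.133, 0.003, 1.751]
force: [0.0, -0.4, -1.4]
width: 45.2
```

```bash
python3 g.py 512 -3.5 285 1.751;  python3 - <<'E'
from h import *
s=read_state()
def crop(n,x0,y0,x1,y1,k):
    return cv2.resize(get_image(n)[y0:y1,x0:x1],None,fx=k,fy=k,interpolation=cv2.INTER_CUBIC)
a=crop("wrist",150,120,430,420,2); b=crop("side",200,60,315,210,4)[:600,:]
mm=np.zeros((600,560+b.shape[1]-230,3),np.uint8)
a2=crop("wrist",180,100,350,320,2)
c=np.zeros((600,800,3),np.uint8);c[:440,:340]=a2;c[:600,340:800]=b
cv2.imwrite("pics/c3.png",c)
E
```

```text
shift [0.0007 0.0004 0.0043] turn(tool z) -0.0 norm 0.004 at [511.7  -4.3 289.3] [3.133e+00 3.000e-03 1.751e+00]
```

View pics/c3.png

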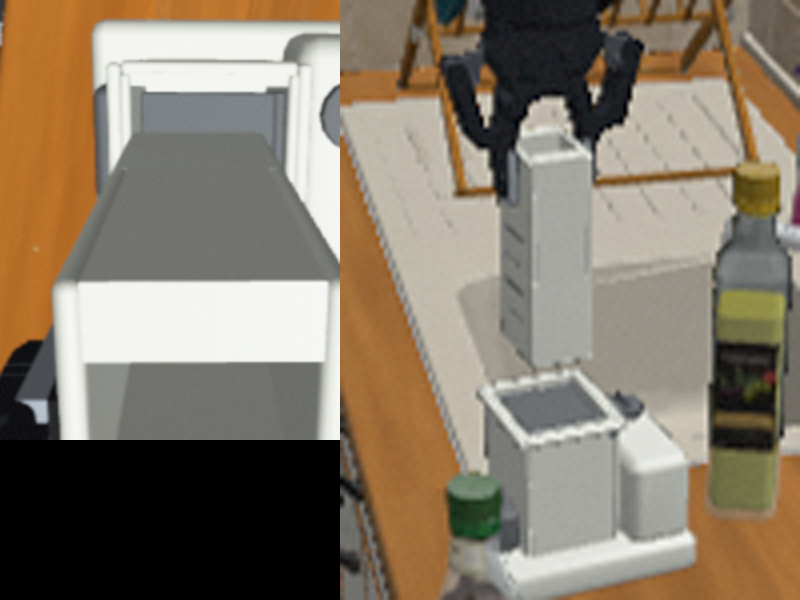

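The crop shows the pusher upright in the jaws above the mouth, with its bottom far edge at about (133,133) to (262,135). The chute's inner far corners are at about (130,85) and (288,85). I'll compute the offset.

Run:
```python
from h import *
s=read_state();m,P=campose("wrist",s)
w=lambda x,y,z:atz(ray(m,P,179.8+x/2,99.8+y/2),z)
a,b=w(133,133,179.3),w(262,135,179.3);print("foot +y edge",a,b,np.linalg.norm(a-b))
e=np.array([np.cos(.18),np.sin(.18),0]);n=np.array([-np.sin(.18),np.cos(.18),0])
print("foot c",(a+b)/2-31*n)
a,b=w(85,280,329.3),w(335,280,329.3);
t=[w(65,282,329.3),w(340,282,329.3)];print("top +y edge",t, (t[0]+t[1])/2-31*n)
a,b=w(130,88,130),w(288,88,130);print("chute +y edge",a,b,np.linalg.norm(a-b),(a+b)/2-37*n)
a,b=w(108,66,130),w(310,66,130);print("lip +y edge",a,b,np.linalg.norm(a-b),(a+b)/2-47*n)
```

```text
foot +y edge [485.63086994  19.8253245  179.3       ] [529.54768048  26.89714207 179.3       ] 44.482545468950036
foot c [513.13919198  -7.13792119 179.3       ]
top +y edge [array([487.41640565,  21.71974347, 329.3       ]), array([527.53326073,  28.73469681, 329.3       ])] [513.02474996  -5.27193434 329.3       ]
chute +y edge [478.93983961  29.32558286 130.        ] [541.985575    40.52831944 130.        ] 64.03331990175234 [517.08680152  -1.47526549 130.        ]
lip +y edge [468.94911742  36.41459878 130.        ] [548.89920837  50.64474541 130.        ] 81.20661374570132 [517.33855284  -2.71098147 130.        ]
```

Call:
move_arm(series=[[[0.0035, 0, 0.01], 0], [[0.0035, 0, 0.025], 0], [[0.0035, 0, 0.035], 0], [[0.0035, 0, 0.04], 0], [[0.0035, 0, 0.04], 0]])

```text
clock: 6.32
eef_pos: [511.6, -1.5, 248.8]
tool_rot: [3.134, 0.003, 1.749]
force: [-0.4, -0.1, -1.8]
width: 45.3
```

```bash
python3 g.py 512 -0.8 220 1.751
```

```text
shift [0.0007 0.0003 0.0288] turn(tool z) -0.0018 norm 0.029 at [511.6  -1.5 248.8] [3.134e+00 3.000e-03 1.749e+00]
```

Call:
move_arm(series=[[[0.0007, 0, 0.007], 0], [[0.0007, 0, 0.014], 0], [[0.0007, 0, 0.021], 0], [[0.0007, 0, 0.028], 0], [[0.0007, 0, 0.034], 0]])

```text
clock: 6.95
eef_pos: [510.9, -1.2, 214.2]
tool_rot: [3.136, 0.003, 1.749]
force: [-2.0, 0.1, 1.1]
width: 45.4
```

Call:
move_arm(series=[[[0, 0, 0.007], 0], [[0, 0, 0.014], 0], [[0, 0, 0.021], 0], [[0, 0, 0.028], 0], [[0, 0, 0.034], 0]])

```text
clock: 7.58
eef_pos: [511.1, -1.2, 179.6]
tool_rot: [3.136, 0.003, 1.749]
force: [-1.4, -0.1, -0.7]
width: 45.4
```

Call:
move_arm(series=[[[0, 0, 0.007], 0], [[0, 0, 0.014], 0], [[0, 0, 0.021], 0], [[0, 0, 0.028], 0], [[0, 0, 0.033], 0]])

```text
clock: 8.2
eef_pos: [511.2, -1.2, 146.1]
tool_rot: [3.136, 0.003, 1.749]
force: [-1.6, -1.0, -1.6]
width: 45.3
```

Call:
move_arm(series=[[[0, 0, 0.002], 0], [[0, 0, 0.004], 0], [[0, 0, 0.006], 0], [[0, 0, 0.007], 0], [[0, 0, 0.007], 0]])

```text
clock: 8.82
eef_pos: [511.5, -1.4, 140.1]
tool_rot: [3.136, 0.003, 1.749]
force: [-3.7, -0.8, 7.8]
width: 45.3
```

Floor contact: 7.8 N at TCP z 140, as predicted. Releasing.

Call:
move_arm(series=[[[0, 0, 0], 0], [[0, 0, 0], 0], [[0, 0, 0], 0], [[0, 0, 0], 0], [[0, 0, 0], 0]], claw=1)

```text
clock: 9.45
eef_pos: [511.5, -1.3, 140.0]
tool_rot: [3.136, 0.003, 1.749]
force: [0.0, -0.3, -0.3]
width: 85.6
```

Call:
move_arm(series=[[[0, 0, -0.02], 0], [[0, 0, -0.05], 0], [[0, 0, -0.1], 0], [[0, 0, -0.15], 0], [[0, 0, -0.2], 0]])

```text
clock: 10.07
eef_pos: [509.9, -0.9, 341.7]
tool_rot: [3.135, 0.003, 1.749]
force: [1.0, -0.5, 0.0]
width: 85.4
```

```bash
python3 - <<'E'
from h import *
s=read_state();im=get_image("wrist");m,P=campose("wrist",s);np.save("P3.npy",P);print(s["eef_pos"])
c=cv2.resize(im[100:380,150:400],None,fx=2,fy=2,interpolation=cv2.INTER_CUBIC)
b=cv2.resize(get_image("side")[110:220,215:290],None,fx=4,fy=4,interpolation=cv2.INTER_CUBIC)
o=np.zeros((560,800,3),np.uint8);o[:,:500]=c;o[:440,500:]=b
cv2.imwrite("pics/c4.png",o)
E
python3 g.py 415 -352 300 0.9
```

```text
[509.92055249  -0.94221479 341.7119304 ]
shift [-0.3286 -0.1597  0.0443] turn(tool z) 0.8488 norm 0.368 at [ 5.132e+02 -2.000e-01  3.454e+02] [3.125 0.005 1.749]
```

View pics/c4.png

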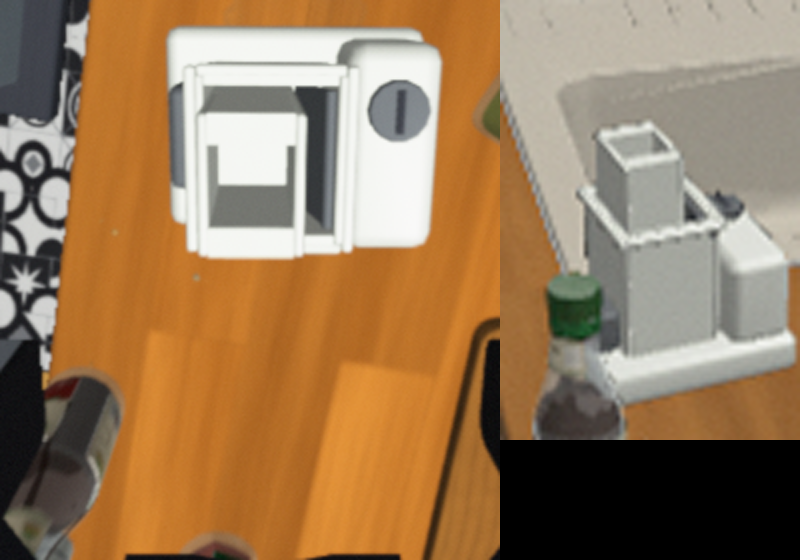

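The wide pusher is seated beside the open flap. Its top corners are at about (198,112), (304,112), (302,258) and (204,258).

```bash
python3 - <<'E'
from h import *
m=camera_model("wrist");P=np.load("P3.npy")
Q=np.array([atz(ray(m,P,149.8+x/2,99.8+y/2),180)[:2] for x,y in [(198,112),(304,112),(302,258),(204,258)]]);print(Q.round(1).tolist(),Q.mean(0),np.linalg.norm(np.roll(Q,-1,0)-Q,axis=1))
mt,Pt=campose("top"); print(proj(*campose("top"),(513,-3,180)))
E
python3 g.py 415 -352 300 0.4
```

```text
[[481.0, 23.9], [523.9, 31.5], [535.2, -30.9], [493.2, -38.3]] [508.32547089  -3.47727929] [43.66753552 63.46275075 42.69513408 63.40529061]
(np.float64(155.48874409663296), np.float64(222.03057227638334))
shift [-0.3286 -0.1597  0.0443] turn(tool z) 1.3488 norm 0.368 at [ 5.132e+02 -2.000e-01  3.454e+02] [3.125 0.005 1.749]
```

Call:
move_arm(series=[[[-0.055, -0.027, 0.005], 0.05], [[-0.11, -0.054, 0.015], 0.1], [[-0.165, -0.08, 0.025], 0.15], [[-0.22, -0.107, 0.035], 0.2], [[-0.275, -0.134, 0.045], 0.25]])

```text
clock: 10.8
eef_pos: [429.9, -296.4, 298.8]
tool_rot: [3.124, 0.001, 1.497]
force: [1.1, -0.0, 0.6]
width: 85.9
```

```bash
python3 g.py 415 -352 270 1.5
```

```text
shift [-0.0566 -0.0113  0.0286] turn(tool z) -0.0025 norm 0.064 at [ 429.9 -296.4  298.8] [3.124e+00 1.000e-03 1.497e+00]
```

Call:
move_arm(series=[[[-0.028, -0.006, 0.015], 0], [[-0.0566, -0.0113, 0.0286], 0], [[-0.0566, -0.0113, 0.0286], 0], [[-0.0566, -0.0113, 0.0286], 0]])

```text
clock: 11.3
eef_pos: [415.4, -350.9, 269.8]
tool_rot: [3.124, -0.001, 1.498]
force: [0.6, 0.6, 0.3]
width: 85.5
```

Run:
```python
from h import *
s=read_state();im=get_image("wrist");m,P=campose("wrist",s);np.save("P4.npy",P);print(s["eef_pos"],s["tool_rot"],s["qpos"])
print(proj(m,P,(415,-352,135)))
cv2.imwrite("pics/w4.png",cv2.resize(im,(784,588),interpolation=cv2.INTER_CUBIC))
```

```text
[ 415.37347081 -350.93752993  269.81189553] [ 3.12428419e+00 -5.37081967e-04  1.49835006e+00] [ 0.8349999   0.43368224 -0.2581722   1.77433926  0.12227996  0.93510927
  0.45604356]
(np.float64(275.82307297517497), np.float64(200.8993002512475))
```

View pics/w4.png

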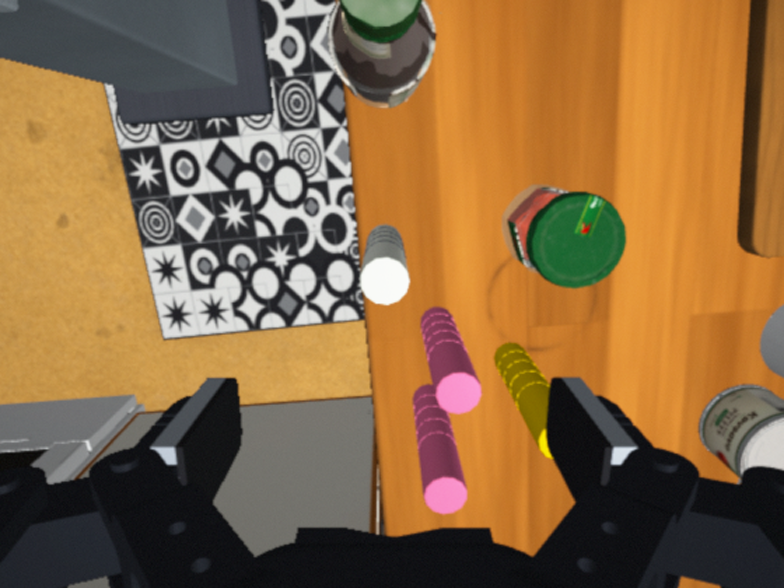

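The white rod's top is at (385,281), within 1 px of the prediction. The pinks, the yellow and the jar are clear of both fingers.

```bash
python3 - <<'E'
from h import *
m=camera_model("wrist");print(atz(ray(m,np.load("P4.npy"),385/1.4-.2,281/1.4-.2),135))
E
python3 g.py 414.5 -352 94 1.498
```

```text
[ 414.23172107 -351.63018576  135.        ]
shift [-0.0014 -0.0043  0.1761] turn(tool z) 0.0013 norm 0.176 at [ 415.7 -350.7  270.2] [ 3.124 -0.     1.499]
```

Call:
move_arm(series=[[[-0.001, -0.004, 0.045], 0], [[-0.001, -0.004, 0.09], 0], [[-0.001, -0.004, 0.135], 0], [[-0.001, -0.004, 0.16], 0], [[-0.001, -0.004, 0.176], 0]])

```text
clock: 11.98
eef_pos: [415.5, -350.4, 93.4]
tool_rot: [3.124, -0.001, 1.501]
force: [-0.2, 0.7, 0.4]
width: 85.4
```

Call:
move_arm(series=[[[0, 0, 0], 0]])

```text
clock: 12.1
eef_pos: [415.8, -349.6, 93.1]
tool_rot: [3.124, -0.002, 1.502]
force: [-0.9, -0.4, 0.9]
width: 85.7
```

Call:
move_arm(series=[[[-0.002, -0.001, 0], 0], [[-0.002, -0.001, 0], 0]])

```text
clock: 12.35
eef_pos: [415.2, -352.1, 94.2]
tool_rot: [3.123, -0.0, 1.502]
force: [0.8, -0.3, 0.2]
width: 85.1
```

Call:
move_arm(series=[[[0, 0, 0], 0], [[0, 0, 0], 0], [[0, 0, 0], 0], [[0, 0, 0], 0], [[0, 0, 0], 0]], claw=0)

```text
clock: 12.98
eef_pos: [415.1, -352.2, 94.4]
tool_rot: [3.123, -0.0, 1.502]
force: [-1.6, 1.0, 3.5]
width: 26.9
```

Call:
move_arm(series=[[[0, 0, 0], 0], [[0, 0, -0.02], 0], [[0, 0, -0.06], 0], [[0, 0, -0.1], 0], [[0, 0, -0.15], 0]])

```text
clock: 13.6
eef_pos: [411.7, -351.5, 244.7]
tool_rot: [3.124, -0.002, 1.502]
force: [-0.6, -1.1, -0.9]
width: 26.9
```

```bash
python3 g.py 510 -115 330 1.75
```

```text
shift [ 0.2428  0.0834 -0.0835] turn(tool z) -0.2476 norm 0.27 at [ 411.7 -351.5  244.7] [ 3.124e+00 -2.000e-03  1.502e+00]
```

Call:
move_arm(series=[[[0, 0, -0.04], 0], [[0.01, 0.01, -0.083], 0], [[0.06, 0.03, -0.083], -0.05], [[0.11, 0.05, -0.083], -0.1], [[0.16, 0.065, -0.083], -0.17]])

```text
clock: 14.22
eef_pos: [486.6, -194.6, 328.8]
tool_rot: [3.124, 0.001, 1.675]
force: [0.4, 0.4, -0.3]
width: 27.0
```

```bash
python3 g.py 510 -90 330 1.75
```

```text
shift [ 0.1017  0.0341 -0.0007] turn(tool z) -0.0755 norm 0.107 at [ 486.6 -194.6  328.8] [3.124e+00 1.000e-03 1.675e+00]
```

Call:
move_arm(series=[[[0.045, 0.015, 0], -0.04], [[0.09, 0.03, 0], -0.0755], [[0.1017, 0.034, 0], -0.0755], [[0.1017, 0.034, 0], -0.0755], [[0.1017, 0.034, 0], -0.0755]])

```text
clock: 14.85
eef_pos: [509.5, -91.9, 329.0]
tool_rot: [3.125, 0.003, 1.747]
force: [-1.1, 0.2, -0.8]
width: 26.7
```

Run:
```python
from h import *
s=read_state();im=get_image("wrist");m,P=campose("wrist",s);np.save("P5.npy",P);print(s["eef_pos"],s["tool_rot"],s["qd"].round(3))
c=cv2.resize(im[0:420,130:410],None,fx=1.42,fy=1.42,interpolation=cv2.INTER_CUBIC)
w=proj(m,P,(509,-3.5,180));print(w);x0,y0=150,0
c=cv2.resize(im[y0:y0+300,x0:x0+200],None,fx=2,fy=2,interpolation=cv2.INTER_CUBIC)
x1,y1=210,200
d=cv2.resize(im[y1:y1+220,x1:x1+140],None,fx=2,fy=2,interpolation=cv2.INTER_CUBIC)
o=np.zeros((600,700,3),np.uint8);o[:,:400]=c;o[:440,410:690]=d
cv2.imwrite("pics/c5.png",o)
```

```text
[509.50790788 -91.89975514 329.00239972] [3.12520961 0.0033239  1.74723646] [ 0.008 -0.002  0.002 -0.001 -0.002  0.001 -0.001]
(np.float64(295.831969741682), np.float64(80.70682100761499))
```

View pics/c5.png

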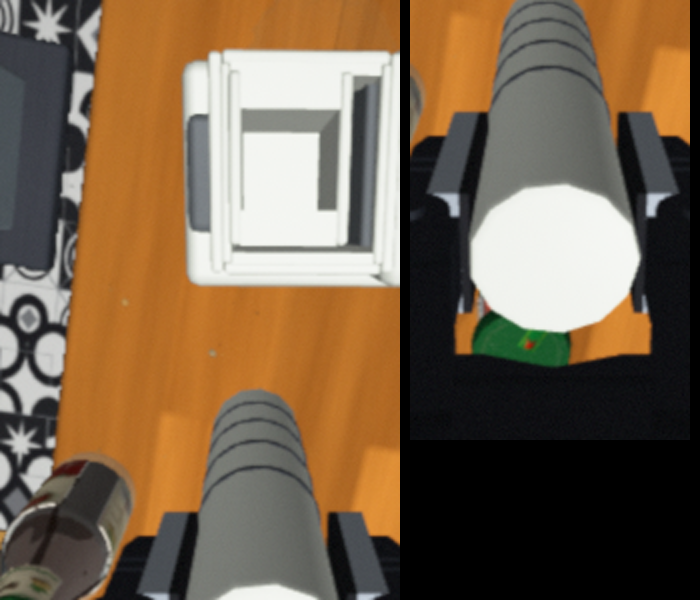

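The bore's corners are at (242,110) to (340,211), its centre within 1 px of the prediction for (509,-3.5). The rod hangs straight in the jaws, with its foot's far edge at (257,390).

```bash
python3 - <<'E'
from h import *
m=camera_model("wrist");P=np.load("P5.npy")
w=lambda x,y,z:atz(ray(m,P,149.8+x/2,y/2-.2),z)[:2]
Q=np.array([w(x,y,180) for x,y in [(242,110),(340,110),(340,211),(242,211)]]);print("bore",Q.mean(0),np.linalg.norm(np.roll(Q,-1,0)-Q,axis=1))
Q=np.array([w(x,y,180) for x,y in [(231,72),(350,72),(348,246),(231,246)]]);print("wide top",Q.mean(0),np.linalg.norm(np.roll(Q,-1,0)-Q,axis=1))
n=np.array([np.cos(1.747),np.sin(1.747)])
f=w(257,390,234.5)-14*n;print("foot c",f,"axis at TCP",[509.5,-91.9])
t=atz(ray(m,P,209.8+(555-410)/2,199.8+258/2),369.5);print("top c",t)
for c in(f,): print([proj(m,P,(c[0]+14*np.cos(a),c[1]+14*np.sin(a),234.5)) for a in (0,3.14)])
E
python3 g.py 509 -3.5 330 1.747
```

```text
bore [508.60101858  -3.4226392 ] [36.03934548 35.7186455  37.34819471 35.62601178]
wide top [508.25336745  -3.58102107] [43.19168123 61.50826327 45.15436813 61.33614119]
foot c [510.80297834 -93.19819365] axis at TCP [509.5, -91.9]
top c [510.1195671  -90.71773312 369.5       ]
[(np.float64(298.8246525905899), np.float64(218.46206721044538)), (np.float64(257.7607416889622), np.float64(211.6788935189708))]
shift [ 0.0871  0.015  -0.001 ] turn(tool z) -0.0 norm 0.088 at [509.5 -91.9 329. ] [3.125e+00 3.000e-03 1.747e+00]
```

```bash
python3 g.py 507.3 -2.3 290 1.747
```

```text
shift [0.0887 0.0129 0.039 ] turn(tool z) -0.0 norm 0.098 at [509.5 -91.9 329. ] [3.125e+00 3.000e-03 1.747e+00]
```

Call:
move_arm(series=[[[0.03, 0.005, 0], 0], [[0.06, 0.01, 0.0], 0], [[0.0886, 0.013, 0.01], 0], [[0.0886, 0.013, 0.03], 0], [[0.0886, 0.013, 0.038], 0]])

```text
clock: 15.52
eef_pos: [506.9, -3.8, 290.0]
tool_rot: [3.127, 0.004, 1.745]
force: [-0.6, -0.5, -0.4]
width: 27.5
```

Call:
move_arm(series=[[[0, 0, 0], 0]])

```text
clock: 15.65
eef_pos: [506.7, -5.0, 289.6]
tool_rot: [3.128, 0.004, 1.743]
force: [-0.4, -0.3, -0.7]
width: 27.0
```

```bash
python3 g.py 507.3 -2.3 280 1.747;python3 - <<'E'
from h import *
s=read_state();im=get_image("wrist");m,P=campose("wrist",s);np.save("P6.npy",P);print(s["eef_pos"])
c=cv2.resize(im[120:340,200:360],None,fx=2.7,fy=2.7,interpolation=cv2.INTER_CUBIC)
b=cv2.resize(get_image("side")[60:200,220:310],None,fx=4,fy=4,interpolation=cv2.INTER_CUBIC)
o=np.zeros((600,800,3),np.uint8);o[:c.shape[0],:c.shape[1]]=c;o[:560,440:800]=b
cv2.imwrite("pics/c6.png",o)
E
```

```text
shift [0.0026 0.001  0.0096] turn(tool z) -0.0039 norm 0.01 at [506.7  -5.  289.6] [3.128 0.004 1.743]
[506.66362952  -5.04634511 289.62969795]
```

View pics/c6.png

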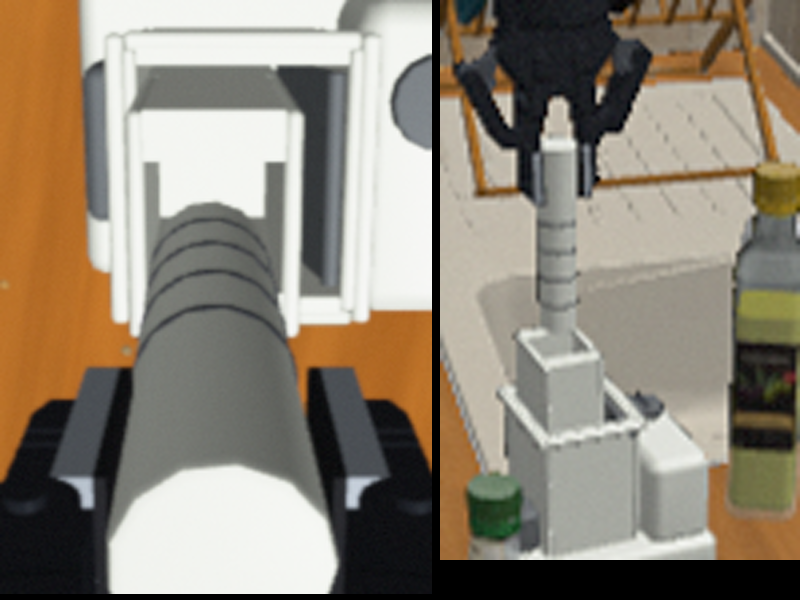

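The rod's foot is over the bore, with its far edge at (211,203) and the bore rim spanning columns 144 to 287 and starting at about row 162. I'll compute the last correction.

Run:
```python
from h import *
m=camera_model("wrist");P=np.load("P6.npy")
w=lambda x,y,z:atz(ray(m,P,199.8+x/2.7,119.8+y/2.7),z)[:2]
n=np.array([np.cos(1.745),np.sin(1.745)])
print("foot c",w(211,203,195)-14*n)
print("bore far mid",(w(144,162,180)+w(287,162,180))/2-18*n, np.linalg.norm(w(144,162,180)-w(287,162,180)))
a,b=w(131,112,180),w(301,112,180);print("wide c",(a+b)/2-31*n,np.linalg.norm(a-b))
```

```text
foot c [507.51660339  -6.61362773]
bore far mid [508.25890475  -3.18458999] 36.82967286771518
wide c [508.4647707   -3.25757667] 43.17656239191842
```

Call:
move_arm(series=[[[0.003, 0.001, 0], 0], [[0.003, 0.001, 0.004], 0], [[0.003, 0.001, 0.008], 0], [[0.003, 0.001, 0.012], 0], [[0.003, 0.001, 0.012], 0]])

```text
clock: 16.38
eef_pos: [507.5, -1.8, 277.8]
tool_rot: [3.128, 0.004, 1.743]
force: [0.5, -0.3, -0.5]
width: 26.8
```

```bash
python3 g.py 507.5 -1.7 245 1.745; python3 g.py 507.5 -1.7 195 1.745
```

```text
shift [ 0.0002 -0.0005  0.0328] turn(tool z) -0.0018 norm 0.033 at [507.5  -1.8 277.8] [3.128 0.004 1.743]
shift [ 0.0004 -0.0012  0.0828] turn(tool z) -0.0018 norm 0.083 at [507.5  -1.8 277.8] [3.128 0.004 1.743]
```

Call:
move_arm(series=[[[0, 0, 0.005], 0], [[0, 0, 0.01], 0], [[0, 0, 0.015], 0], [[0, -0.0005, 0.022], 0], [[0, -0.0005, 0.03], 0]])

```text
clock: 17.0
eef_pos: [507.4, -1.9, 247.3]
tool_rot: [3.128, 0.004, 1.743]
force: [0.1, 0.7, -0.9]
width: 27.3
```

Call:
move_arm(series=[[[0, 0, 0.007], 0], [[0, 0, 0.014], 0], [[0, -0.0003, 0.021], 0], [[0, -0.0004, 0.028], 0], [[0, -0.0005, 0.034], 0]])

```text
clock: 17.62
eef_pos: [507.4, -2.1, 212.9]
tool_rot: [3.128, 0.004, 1.743]
force: [0.3, 0.0, -0.7]
width: 27.0
```

Force-free down the bore. The last 23 mm will go slowly.

Call:
move_arm(series=[[[0, 0, 0.005], 0], [[0, 0, 0.01], 0], [[0, -0.0001, 0.014], 0], [[0, -0.0002, 0.017], 0], [[0, -0.0003, 0.02], 0]])

```text
clock: 18.25
eef_pos: [507.4, -2.1, 192.7]
tool_rot: [3.128, 0.004, 1.743]
force: [-0.7, -0.4, -1.3]
width: 26.4
```

Call:
move_arm(series=[[[0, 0, 0.001], 0], [[0, 0, 0.002], 0], [[0, 0, 0.003], 0], [[0, 0, 0.004], 0], [[0, 0, 0.004], 0]])

```text
clock: 18.88
eef_pos: [507.7, -2.2, 189.4]
tool_rot: [3.127, 0.004, 1.743]
force: [-1.3, 0.4, 5.2]
width: 26.6
```

Contact at 5.2 N with TCP z 189.4; 189.5 was predicted. Releasing and backing off.

Call:
move_arm(series=[[[0, 0, 0], 0], [[0, 0, 0], 0], [[0, 0, 0], 0], [[0, 0, 0], 0], [[0, 0, 0], 0]], claw=1)

```text
clock: 19.5
eef_pos: [507.6, -2.2, 189.4]
tool_rot: [3.127, 0.004, 1.743]
force: [-1.3, -0.7, -0.2]
width: 85.4
```

Call:
move_arm(series=[[[0, 0, -0.02], 0], [[0, 0, -0.06], 0], [[0, 0, -0.11], 0], [[0, 0, -0.15], 0], [[0, 0, -0.15], 0]])

```text
clock: 20.12
eef_pos: [507.2, -1.6, 342.5]
tool_rot: [3.12, 0.006, 1.743]
force: [-1.2, -0.5, -1.2]
width: 85.4
```

Call:
move_arm(series=[[[0, 0, 0], 0], [[0, 0, 0], 0], [[0, 0, 0], 0], [[0, 0, 0], 0]])

```text
clock: 20.62
eef_pos: [507.0, -1.6, 341.9]
tool_rot: [3.121, 0.005, 1.743]
force: [0.2, 0.6, 0.1]
width: 85.2
```

Run:
```python
from h import *
s=read_state();im=get_image("wrist");print(s["eef_pos"],s["force"],s["width"])
b=cv2.resize(get_image("side")[90:270,215:325],None,fx=3.3,fy=3.3,interpolation=cv2.INTER_CUBIC)
c=cv2.resize(im[80:380,170:390],None,fx=1.9,fy=1.9,interpolation=cv2.INTER_CUBIC)
o=np.zeros((600,800,3),np.uint8);o[:c.shape[0],:c.shape[1]]=c;o[:b.shape[0],430:430+b.shape[1]]=b[:,:370]
cv2.imwrite("pics/c7.png",o)
m,P=campose("side")
print([np.array(proj(m,P,X))*3.3-np.array([215,90])*3.3+[430,0] for X in((508.5,-3.3,230),(508.5,-3.3,180))])
```

```text
[506.96900531  -1.5673337  341.88949061] [0.21038501 0.57002862 0.06650378] 85.2253794880169
[array([544.70692163, 129.7328549 ]), array([545.56887781, 183.23575973])]
```

View pics/c7.png

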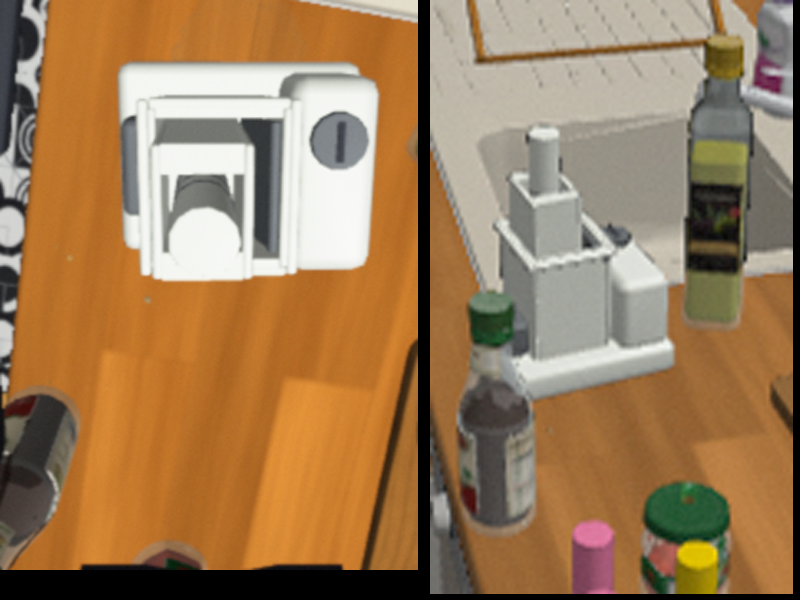

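The rod stands in the bore with its top at about (544,131), against a predicted (545,130). The wide pusher is seated with the flap open beside it, and the bottles and jar are upright in place. Handing in.

```bash
python3 -c "from cell import *; print(finish_job())"
```

```text
the job is handed in; nothing more can be done
None
```

Both pushers are back in the slicer, and I handed the job in at about 21 s of the 69 s allowed. No verdict was reported.

- **Wide pusher:** I lowered it in the hand past the flap. It touched the chute's floor at the predicted height with about 8 N, and I released it there.
- **Slim pusher:** I lowered the white rod into the bore. It touched the bottom with about 5 N, at TCP z 189.4 mm against 189.5 predicted, and I released it there.
- **Last pictures:** The rod's top was about 1 px from where it should be, and the wide pusher was seated with the flap open beside it. The sauce bottle, oil bottle and jar were upright and looked unmoved. The gripper was about 110 mm clear with no contact force.
- **Disagreements:** Single views of the chute's centre differed by about 2–4 mm. After release the wide pusher settled about 4 mm further toward -x, against the chute wall, so I measured the bore again before inserting the rod. I did not measure the flap's angle or the bystanders' final positions, only looked at them in the pictures.

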